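Isolate and pull a blown cartridge fuse

ROBOT

A 6-joint arm with a two-finger parallel gripper is mounted at the origin on the work surface. World frame = base frame: x ahead of the robot, y to its left, z up, the work surface at z = 0. Lengths are in mm, angles in degrees, forces in N, time in s.
With the tool pointing down it reaches from about 300 to 850 mm from the base axis. Payload 4.2 kg.
Tool frame: the origin (TCP) lies between the finger pads; the fingertips stand 22 mm ahead of it and the grasp point (between the pads) lies 3 mm ahead of it; z points along the fingers, y is the direction in which the jaws open and shut (so a half turn about z gives the same grasp; the last joint's range is limited). The gripper opens to 91 mm and grips with 3 to 60 N. Pads are 32 mm wide; open, the fingers measure 118 mm over their backs; the gripper's body (76 mm by 178 mm) begins 60 mm behind the grasp point.
Start: joints at [-77.865, 18.312, 89.639, -0, 72.044, -1.146], TCP at [132.096, -559.635, 235.976] pointing down, gripper open.
Joint ranges: [-177.97, 177.97], [-48.28, 115.42], [12.27, 149.76], [-77.06, 257.06], [2.81, 150.46], [-146.56, 146.56]. Speed limits (degrees/s): [147.25, 147.25, 180, 180, 180, 180].

INTERFACE

Orientations are given as [roll, pitch, yaw] about the fixed x, y, z axes, in that order (R = Rz(yaw) Ry(pitch) Rx(roll)).
In Python, from workcell import * gives the robot as it stands.
- The arm moves only by the shell command python3 -m jog 'ROWS' [OPENING] [FORCE]. ROWS is text: rows parted by semicolons, each of 6 numbers parted by spaces: the shift along the tool's x, y, z in units of 0.5 m (1.0 is 0.5 m), then the turn, a rotation vector about the tool's x, y, z in units of pi/2 rad (1.0 is pi/2 rad). A call has 1 to 20 rows; each row is the pose to reach, as a shift and turn from the pose measured when the call began, along the tool's axes at that moment; what a row does not reach only later rows make up. A row lasts 1/12 s, in which the tool goes at most 41.7 mm and 7.16 degrees, less where a joint would pass 70% of its speed; a pose out of reach is approached as far as the arm can. A call with a number of a shift or a turn outside -1 to 1 is refused whole. A call with a gripper value outside its range is refused whole. OPENING is the opening, from -1 (shut) to 1 (fully open), set as the call begins (- or left out, the last holds). The fingers move at their own pace and stop on an object; FORCE is the grip in N (left out, the last holds). Time passes only in rows, so rows that repeat a pose let the fingers close. It gives the time, the measured TCP pose, the force and the opening at its end, in the units of the state.
- state(): the state, without advancing time (a new reading comes with each control period).
- grab_frame(name): name is "side" or "top"; returns the picture (420x560x3 uint8, red, green, blue); there is no depth.
- calibration(name): a dict with "mtx" (3x3 intrinsics, pixels), "distortion" ([k1, k2, p1, p2, k3] as OpenCV has them; the pictures are not rectified), "rvec" (rotation vector, rad) and "tvec" (3), from world to camera coordinates, as OpenCV has them. Camera axes: x right, y down, z forward; pixel columns grow to the right and rows downward; lengths in mm; the calibration is good to about 2 mm. A picture is of the moment at which its call begins. calibration takes no time and is no camera call.
- job_done(): hands the job in, once; it reports no verdict.
Trained networks look in the newest picture that a camera, given by its name, has taken for a name from the list of things; names that differ only in an ending like _2 or _b are one class to them, and where a whole thing is asked for, a point or a joint stands for the part that bears it (a point fixed in the world has none). Each returns a list of dicts, best first, with "confidence" (0 to 1); they miss things now and then, are a little off and sometimes report something else, mostly with a low value. They report only what shows in the picture. A call takes as long as a camera call. They do not tell look-alikes from the thing itself.
- spot_in(query, camera): "rect" ([left, top, right, bottom] in pixels, round what is visible of it).
- tip_of(query, camera): "location" ([column, row] in pixels: a listed point, or the origin of a listed thing).
The state is a dict: "time_s": time; "qpos": joint angles; "qvel": joint speeds; "effort": joint torques, N m; "ee_pos": TCP position; "ee_rot": TCP orientation; "force": force on the tool from outside, world axes, zero at the start; "torque": the same for the moment, N m; "gripper_width": finger opening in mm.
Only numpy, scipy, OpenCV 4.12 (cv2) and the standard library are available. Lean on these libraries where they do the work, as an engineer would, in place of code of your own. Each camera call takes 0.05 s, during which the arm holds its last target. There are 200 camera calls.

TASK

One of the two cartridge fuses on the panel has blown: its striker pin sticks out of its end. Throw the panel's switch fully to off (toggle towards the near edge) while the fuse is still in place, then roll the blown fuse sideways out of its clips, over the jaws of one side only, and never straight up, since spreading both jaws of a clip ruins its spring. Lay it down gently, not dropped, flat in the empty wide bay of the parts tray, and leave the good fuse seated in its clips.

Things in the scene. Friction and masses are not known exactly. Their poses are not given: they have to be found in the camera images.
- blown_fuse_center (a point): The blown fuse: white ceramic tube 20 mm thick, a bright ferrule 21 mm thick and 16 mm long on each end, 127 mm long in all, about 90 g; a steel striker pin, 7 mm thick, sticks 11 mm out of its -x end. Point: its centre, on its axis; x along the fuse. Starts seated in either block, parallel to the panel's x, pin towards the near edge; the tube is free for 95 mm between the clips.
- good_fuse_center (a point): The good fuse, in the other fuse block: same size and looks, but no pin showing. Point: its centre, x along the fuse. It stays in its clips.
- block_a_seat (a point): Right-hand fuse block (farther from the switch), fixed: black base 188 x 40 mm, top 27 mm above the bench. Point: centre of a seated fuse, 46.5 mm above the bench; x along the fuse, y sideways, z up. Spring clips at x = -55.5 (near) and +55.5 mm (far), 13 mm long. Lugs at x = -78.5 and +67.5 mm, 49 mm above the bench, stop the fuse lengthwise. The -y side is clear.
- block_b_seat (a point): Left-hand fuse block (next to the switch), the same in every way, 105 mm to the +y side of block a; the switch case begins 80 mm to its +y side. Rolling a fuse out of either block is possible to either side, starting with a sideways push of 4 to 6 mm as it rises.
- jaw_a_near_left (a joint): Copper leaf jaw, block a, near clip, +y side; outward lean in rad: about -0.01 with a fuse seated, -0.05 empty, up to 0.5. Like every jaw: sprung, hinged 20.5 mm under the fuse axis, closes over the ferrule; neck 9 mm above the axis (14 mm open between a pair), top 17 mm above it, flared. A fuse leaving by one side pushes the neck out some 7 mm (8 to 12 N a jaw); straight up, both 3.4 mm.
- jaw_a_near_right (a joint): The same for block a, near clip, -y side: outward lean in rad (0.1 is 2.9 mm at the neck).
- jaw_a_far_left (a joint): The same for block a, far clip, +y side: outward lean in rad (0.1 is 2.9 mm at the neck).
- jaw_a_far_right (a joint): The same for block a, far clip, -y side: outward lean in rad (0.1 is 2.9 mm at the neck).
- jaw_b_near_left (a joint): The same for block b, near clip, +y side: outward lean in rad (0.1 is 2.9 mm at the neck).
- jaw_b_near_right (a joint): The same for block b, near clip, -y side: outward lean in rad (0.1 is 2.9 mm at the neck).
- jaw_b_far_left (a joint): The same for block b, far clip, +y side: outward lean in rad (0.1 is 2.9 mm at the neck).
- jaw_b_far_right (a joint): The same for block b, far clip, -y side: outward lean in rad (0.1 is 2.9 mm at the neck).
- panel: Mounting plate lying on the bench, fixed: bright steel 290 mm (x) x 350 mm (y), top 15 mm above the bench. Origin: centre of its underside; x to its far edge, y to its left. Carries block a (y = -115 mm), block b (y = -10), the switch (y = +108), all at x = 0; terminals along the far edge (x = 104 to 140 mm, 49 mm above the bench); a screwdriver along the near edge (x about -126 mm).
- switch (a joint): Toggle of the main switch, rad: 0 fully ON (leaning 0.5 rad to the panel's far edge, where it starts), 1.0 fully OFF (leaning 0.5 rad to the near edge). Stays where it is left; about 3 N at the tip moves it; hard stops at both ends.
- switch_tip (a point): Tip of the black toggle: a blade 20 mm wide (panel y), 9 mm thick (12 mm at the tip), swinging along the panel's x, tip 50 mm from its hinge. The hinge is 60 mm above the bench at panel x = 0, y = 108 mm; the top of the grey case (130 mm along x, 75 mm along y) is 75 mm above the bench, so the toggle stands out 29 mm leaning, 35 mm upright.
- tray: Grey plastic parts tray, fixed, 190 mm (x) x 186 mm (y), walls 28 mm high and 3 mm thick, floor 3 mm. Origin: centre of its underside. A divider along x at y = -37 mm, 24 mm high, parts a narrow bay with screws (-y side) from the wide empty bay (+y side).
- bay_floor (a point): Centre of the floor of the tray's wide empty bay, 3 mm above the bench; the bay is 184 mm long (x) and 125 mm wide (y) inside, its floor flat. Same axes as the tray.
Things that resemble listed ones, but are neither listed nor needed, are in the scene too. What is shaped like the part that bears blown_fuse_center but purple is not meant.

How it is judged (in metres and radians):
On the way, in this order (a step that is already met when the one before it is completed fails the run):
1. the switch is thrown off (joint over 0.85) while the blown fuse is still in its clips (value of joint switch above 0.85 rad and distance of blown_fuse_center from where it was at the start of the episode below 0.006 m), for 0.1 s.
2. the blown fuse is clear of its clips, at least 25 mm above its seat, with the switch still off (value of joint switch above 0.85 rad and z of blown_fuse_center in the frame of panel above 0.0715 m), for 0.1 s.
At the end, for the whole second after the job is handed in: Switch off (joint over 0.85); blown fuse flat (within 0.12 rad of level) and at rest on the floor of the tray's wide bay, its centre within 35 mm (x) and 56 mm (y) of the bay centre and under 15 mm above the floor; good fuse within 4 mm of its start (value of joint switch above 0.85 rad and x of blown_fuse_center in the frame of bay_floor between -0.035 and 0.035 m and y of blown_fuse_center in the frame of bay_floor between -0.056 and 0.056 m and z of blown_fuse_center in the frame of bay_floor below 0.015 m and angle between blown_fuse_center's own x axis and vertical between 1.45 and 1.69 rad and linear speed of blown_fuse below 0.03 m/s and distance of good_fuse_center from where it was at the start of the episode below 0.004 m); the robot touches nothing.
It fails at once if both jaws of one clip spread at once, by more than 0.05 rad (1.5 mm at the neck) each, as a straight pull does (value of joint each of jaw_a_near_left, jaw_a_near_right above 0.05 rad or value of joint each of jaw_a_far_left, jaw_a_far_right above 0.05 rad or value of joint each of jaw_b_near_left, jaw_b_near_right above 0.05 rad or value of joint each of jaw_b_far_left, jaw_b_far_right above 0.05 rad).
It fails at once if the good fuse is moved more than 6 mm (distance of good_fuse_center from where it was at the start of the episode above 0.006 m).
It fails at once if the blown fuse is dropped: faster than 0.7 m/s at less than 60 mm above the bench (height (world z) of blown_fuse_center below 0.06 m and linear speed of blown_fuse above 0.7 m/s).
It also fails if it takes over 45 s, if anything falls off the work surface, if the arm or the gripper's body presses on something with over 40 N, if the wrist force passes 120 N, or if a joint passes its speed limit or range.

## Working session

There is one attempt and no reset: what is moved stays moved. The work goes in short steps, Python scripts to look and compute and a shell command to move; the robot and the scene stay as the last step left them, time stands still between calls to the robot, and variables do not carry over. Pictures are saved under pics/ and viewed, about 8 in all and at most 12, crops included, and the job is handed in when it is done.

```bash
ls; mkdir -p pics; cat > h.py <<'E'
from workcell import *
import numpy as np, cv2
from scipy.spatial.transform import Rotation as R
def cal(n):
    c=calibration(n); return [np.array(c[k],float) for k in("mtx","distortion","rvec","tvec")]
def ray(n,uv):
    K,d,r,t=cal(n); p=cv2.undistortPoints(np.array([[uv]],float),K,d).ravel()
    M=cv2.Rodrigues(r)[0]; v=M.T@np.array([p[0],p[1],1.]); return -M.T@t.ravel(), v/np.linalg.norm(v)
def atz(n,uv,z):
    o,v=ray(n,uv); return o+v*(z-o[2])/v[2]
def tri(u1,u2,n1="side",n2="top"):
    a,v=ray(n1,u1); b,w=ray(n2,u2)
    s=np.linalg.lstsq(np.c_[v,-w],b-a,rcond=None)[0]; p,q=a+s[0]*v,b+s[1]*w
    return (p+q)/2,np.linalg.norm(p-q)
def proj(n,P):
    K,d,r,t=cal(n); return cv2.projectPoints(np.array(P,float).reshape(-1,3),r,t,K,d)[0].reshape(-1,2)
E
python3 - <<'E'
from h import *
for n in("side","top"):
    cv2.imwrite(f"pics/{n}0.png",grab_frame(n)[:,:,::-1])
    print(n,(ray(n,(280,210))[0]).round())
    for q in["blown_fuse_center","good_fuse_center","block_a_seat","block_b_seat","switch_tip","bay_floor","panel","tray"]:
        print(q,[(np.round(x["location"]).tolist(),round(x["confidence"],2)) for x in tip_of(q,n)][:4])
s=state();print(s)
E
```

```text
pics
side [ 18. 538. 776.]
blown_fuse_center [([257.0, 363.0], 0.75), ([230.0, 201.0], 0.51)]
good_fuse_center [([206.0, 230.0], 0.72), ([330.0, 178.0], 0.28)]
block_a_seat [([231.0, 206.0], 0.89)]
block_b_seat [([204.0, 229.0], 0.65)]
switch_tip [([172.0, 243.0], 0.59)]
bay_floor [([330.0, 180.0], 0.79)]
panel [([209.0, 248.0], 0.68)]
tray [([331.0, 178.0], 0.9), ([171.0, 246.0], 0.72)]
top [ 322.  -23. 1296.]
blown_fuse_center [([374.0, 298.0], 0.72), ([162.0, 283.0], 0.63), ([268.0, 148.0], 0.61)]
good_fuse_center [([229.0, 161.0], 0.94)]
block_a_seat [([273.0, 151.0], 0.89)]
block_b_seat [([231.0, 160.0], 0.55)]
switch_tip [([227.0, 160.0], 0.74), ([178.0, 157.0], 0.58)]
bay_floor [([389.0, 206.0], 0.7)]
panel []
tray [([396.0, 208.0], 0.68)]
{'time_s': 0.9, 'qpos': array([-7.78633159e+01,  1.83107284e+01,  8.96416615e+01,  1.35493566e-04,
        7.20436977e+01, -1.14842720e+00]), 'qvel': array([ 0.01271797,  0.02390638,  0.0502491 , -0.06882282, -0.02200051,
        0.07325089]), 'effort': array([ 1.20060777e-03, -4.12335134e+01, -2.32234347e+01,  7.29088532e-02,
        3.76003201e-02,  1.38038988e-06]), 'ee_pos': array([ 132.1085266 , -559.61040546,  235.9696138 ]), 'ee_rot': array([ 1.79996086e+02, -5.04569882e-05,  1.32850696e+01]), 'force': array([-0.52910887,  0.48358822, -0.01328751]), 'torque': array([-0.0191375 ,  0.06369584,  0.00507455]), 'gripper_width': 91.09725979038629}
```

View pics/top0.png

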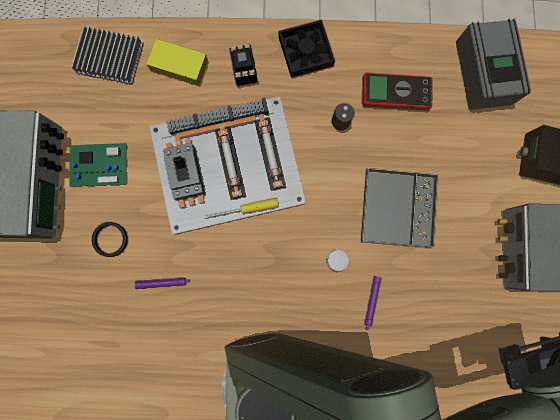

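View pics/side0.png

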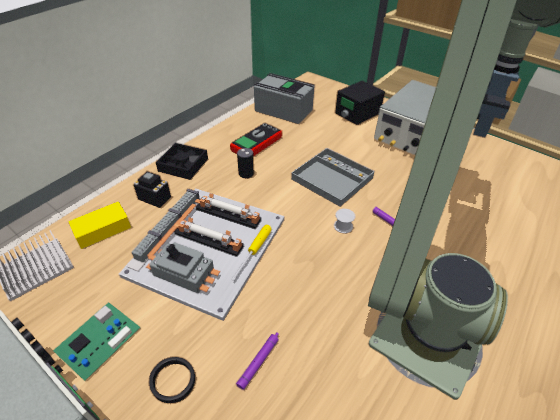

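The panel sits at top (228,165) with fuses at (268,152) and (230,162); the tray is at (399,208). In the side view the fuses are at (228,207) and (208,234). Candidates for the blown fuse are those two, plus the purple decoys at top (162,283) and (374,300), which are excluded. Next I'll crop closely to find the pin.

```bash
python3 - <<'E'
import cv2,numpy as np
a=cv2.imread("pics/top0.png")[85:240,145:310]; b=cv2.imread("pics/side0.png")[180:320,115:295]
a=cv2.resize(a,(600,564),interpolation=3)
cv2.imwrite("pics/ca.png",a); cv2.imwrite("pics/cb.png",cv2.resize(b,(720,560),interpolation=3))
E
```

```text
(no output)
```

View pics/ca.png

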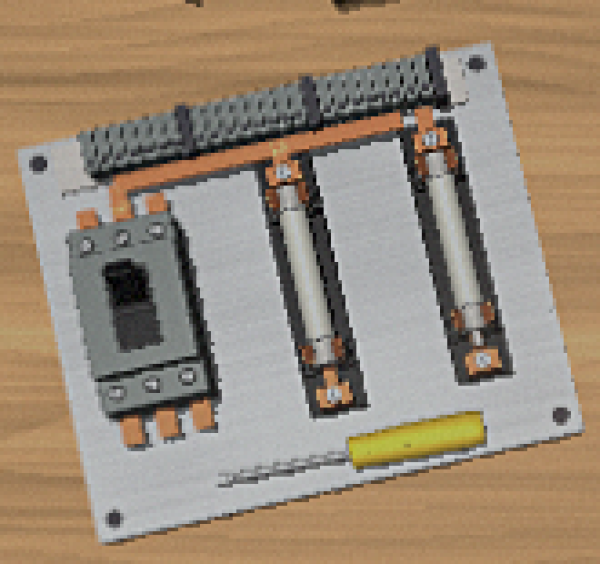

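View pics/cb.png

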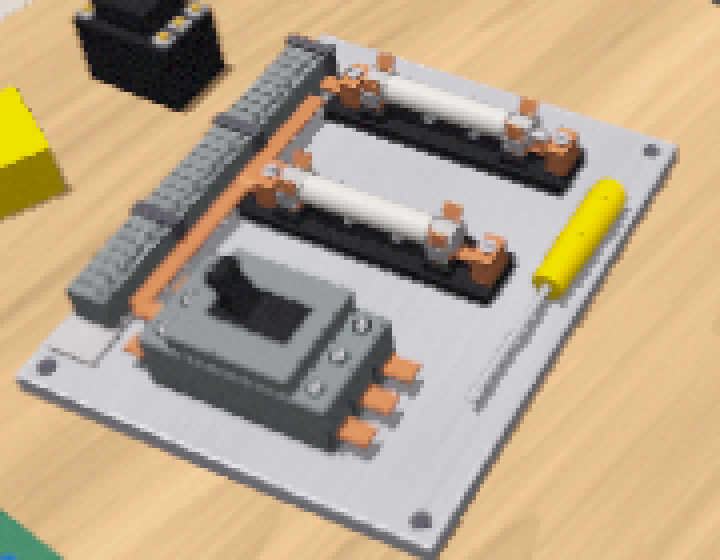

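Block a's fuse has a grey pin between ferrule and near lug, at top crop (477,338) and side crop (540,135). Block b shows only copper there. So the blown fuse is in block a, with the clear -y side next to it.

```bash
python3 - <<'E'
from h import *
from scipy.optimize import least_squares
T=lambda u,v:(u/3.636+145-.4,v/3.64+85-.4); S=lambda u,v:(u/4+115-.4,v/4+180-.4)
co=np.array([[145,175,15],[145,-175,15],[-145,-175,15],[-145,175,15]],float)
# extra: fuse a ends (ferrule outer ends visible tops), a fuse tube, b tube
pt=[T(20,150),T(490,42),T(582,430),T(103,543)]; ps=[S(20,380),S(320,38),S(678,150),S(435,555)]
def W(p,P): return P@R.from_euler('z',p[2]).as_matrix().T+[p[0],p[1],0]
f=lambda p:np.r_[(proj("top",W(p,co))-pt).ravel(),(proj("side",W(p,co))-ps).ravel()]
r=least_squares(f,[600,100,0.2],loss='soft_l1'); p=r.x; print("panel",p[:2].round(1),np.degrees(p[2]).round(2)); print(r.fun.reshape(-1,2).round(1).tolist())
for i in range(4): print(tri(ps[i],pt[i])[0].round(1),W(p,co)[i].round(1))
# fuse a & b: tube middle visible centre-> check
for nm,ut,us in(("a",T(454,242),S(443,108)),("b",T(303,275),S(365,208)),):
    q,e=tri(us,ut); l=(q-[p[0],p[1],0])@R.from_euler('z',p[2]).as_matrix(); print(nm,q.round(1),e.round(1),"panel",l.round(1))
for y in(-115,-10): print(proj("top",W(p,np.array([[0,y,46.5]]))),proj("side",W(p,np.array([[0,y,46.5]]))))
tc=np.array([[95,93,28],[95,-93,28],[-95,-93,28],[-95,93,28]],float)
tt=[(367,169),(438,176),(434,248),(361,242)]
g=lambda p:(proj("top",W(p,tc))-tt).ravel()
r=least_squares(g,[500,-250,0],loss='soft_l1');print("tray",r.x[:2].round(1),np.degrees(r.x[2]).round(2),r.fun.round(1)); print("bay",W(r.x,np.array([[0,28,3.]])), proj("side",W(r.x,tc)).round().tolist())
q=W(r.x,np.array([[0,28,3.]]));print("check net", proj("side",q),proj("top",q))
print(tri((330,180),(389,206)))
l=[[0,108,60],[24,108,60+44]];print("tip",W(p,np.array([[50*np.sin(.5),108,60+50*np.cos(.5)],[-50*np.sin(.5),108,60+50*np.cos(.5)]])).round(1),proj("top",W(p,np.array([[24,108,104.]]))))
E
```

```text
panel [568.3 112.4] 14.19
[[-1.7, 0.6], [-0.5, 0.1], [0.4, 0.1], [-1.3, 0.7], [-0.9, -0.9], [0.9, -1.0], [0.4, -1.5], [-0.1, -1.3]]
[669.8 315.4   6.1] [666.  317.6  15. ]
[755.3 -22.2   8.7] [751.8 -21.7  15. ]
[471.5 -92.1   9.3] [470.6 -92.8  15. ]
[387.2 245.1   5.5] [384.9 246.5  15. ]
a [600.2   1.7  43.4] 5.5 panel [   3.8 -115.2   43.4]
b [573.3 104.8  47.6] 2.4 panel [ 2.9 -8.6 47.6]
[[269.06710257 151.38441522]] [[227.43767944 206.34212588]]
[[228.48063481 160.8347977 ]] [[207.64501475 231.92243174]]
tray [ 458.1 -336.3] -4.46 [ 0.1 -0.4 -0.1 -0.5 -0.5  0.7  0.6  0.3]
bay [[ 460.26945965 -308.42060504    3.        ]] [[292.0, 172.0], [328.0, 147.0], [376.0, 171.0], [342.0, 200.0]]
check net [[328.37401996 181.91292358]] [[387.38861716 208.50038849]]
(array([ 462.86369768, -313.81338538,    6.57929288]), np.float64(8.166335899815834))
tip [[565.1 223.  103.9]
 [518.6 211.3 103.9]] [[176.22825977 157.81765705]]
```

```bash
cat >> h.py <<'E'
PX,PY,YW=568.3,112.4,14.19
def pan(x,y,z):
    c,s=np.cos(np.radians(YW)),np.sin(np.radians(YW)); return np.array([PX+c*x-s*y,PY+s*x+c*y,z])
def loc(P):
    c,s=np.cos(np.radians(YW)),np.sin(np.radians(YW)); d=np.array(P)-[PX,PY,0]; return np.array([c*d[0]+s*d[1],-s*d[0]+c*d[1],d[2]])
def rows(targets):
    """targets: list of (xyz, yaw, tilt about panel x axis deg) -> jog row numbers from present pose"""
    s=state(); p0=s["ee_pos"]; R0=R.from_euler('xyz',s["ee_rot"],degrees=True)
    print("t",round(s["time_s"],2),"loc",loc(p0).round(1),"w",round(s["gripper_width"],1),"F",s["force"].round(1))
    for P,yaw,*tl in targets:
        Rt=R.from_euler('xyz',[180+(tl[0] if tl else 0),0,yaw],degrees=True)
        d=R0.inv().apply(np.array(P)-p0)/500; w=(R0.inv()*Rt).as_rotvec()/(np.pi/2)
        print(*d.round(4),*w.round(4), "rows>=%.1f"%max(np.linalg.norm(d)*12,np.linalg.norm(w)*12.6))
E
python3 -c "
from h import *
rows([((400,-130,236),YW),(pan(60,108,200),YW)])"
```

```text
t 0.9 loc [-587.6 -544.6  236. ] w 91.1 F [-0.5  0.5 -0. ]
0.7189 -0.7131 -0.0001 0.0 -0.0 -0.0101 rows>=12.2
1.2745 -1.3255 0.0718 0.0 -0.0 -0.0101 rows>=22.1
```

```bash
python3 -m jog '.36 -.36 0 0 0 -.01;.72 -.71 0 0 0 -.01;.72 -.71 0 0 0 -.01;.72 -.71 0 0 0 -.01;.72 -.71 0 0 0 -.01;.72 -.71 0 0 0 -.01;.72 -.71 0 0 0 -.01;.72 -.71 0 0 0 -.01;.72 -.71 0 0 0 -.01;.72 -.71 0 0 0 -.01;.72 -.71 0 0 0 -.01;.72 -.71 0 0 0 -.01;.72 -.71 0 0 0 -.01' -1 10; python3 -c "
from h import *
rows([(pan(60,108,200),YW)])"
```

```text
time_s: 1.98
ee_pos: [403.6, -126.7, 236.3]
ee_rot: [-179.9, -0.2, 14.5]
force: [0.1, -0.5, 0.6]
gripper_width: 7.3
t 1.98 loc [-218.3 -191.4  236.3] w 7.3 F [ 0.1 -0.5  0.6]
0.56 -0.5954 0.075 -0.0009 -0.0019 0.0038 rows>=9.8
```

```bash
python3 -m jog '.56 -.595 .07 0 0 0;.56 -.595 .07 0 0 0;.56 -.595 .07 0 0 0;.56 -.595 .07 0 0 0;.56 -.595 .07 0 0 0;.56 -.595 .07 0 0 0;.56 -.595 .07 0 0 0;.56 -.595 .07 0 0 0;.56 -.595 .07 0 0 0;.56 -.595 .07 0 0 0;.56 -.595 .07 0 0 0;.56 -.595 .07 0 0 0;.56 -.595 .07 0 0 0' -1 10; python3 -c "
from h import *
rows([(pan(60,108,105),YW),(pan(9,108,105),YW)])
cv2.imwrite('pics/s1.png',np.hstack([cv2.resize(grab_frame('side')[150:350,80:300],None,fx=1.8,fy=1.8),cv2.resize(grab_frame('top')[70:270,130:350],None,fx=1.8,fy=1.8)])[:,:,::-1])"
```

```text
time_s: 3.07
ee_pos: [599.7, 230.7, 202.1]
ee_rot: [-180.0, -0.1, 14.5]
force: [0.6, -0.1, -0.4]
gripper_width: 0.9
t 3.07 loc [ 59.4 107.  202.1] w 0.9 F [ 0.6 -0.1 -0.4]
0.0009 -0.0019 0.1942 -0.0004 -0.0009 0.0039 rows>=2.3
-0.1011 -0.0025 0.194 -0.0004 -0.0009 0.0039 rows>=2.6
```

View pics/s1.png

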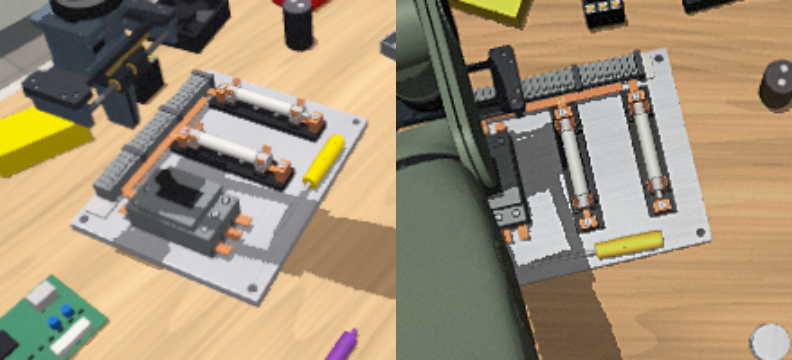

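The closed fingers hang behind the toggle: fingers at about (150,110) and toggle at (175,185) in the crop. I'll descend, then sweep.

```bash
python3 -m jog '0 0 .19 0 0 0;0 0 .19 0 0 0;0 0 .19 0 0 0;0 0 .19 0 0 0;-.02 0 .19 0 0 0;-.035 0 .19 0 0 0;-.05 0 .19 0 0 0;-.065 0 .19 0 0 0;-.08 0 .19 0 0 0;-.09 0 .19 0 0 0;-.095 0 .19 0 0 0;-.095 0 .19 0 0 0'; python3 -c "
from h import *
rows([(pan(9,108,105),YW)])"
```

```text
time_s: 4.17
ee_pos: [553.9, 218.4, 109.1]
ee_rot: [-179.9, -0.3, 14.5]
force: [2.8, 0.5, 4.6]
gripper_width: 0.4
t 4.17 loc [ 12.  106.3 109.1] w 0.4 F [2.8 0.5 4.6]
-0.0061 -0.0034 0.0082 -0.0008 -0.003 0.0031 rows>=0.1
```

```bash
python3 -m jog '-.01 0 .005 0 0 0;-.02 0 .007 0 0 0;-.02 0 .007 0 0 0'; python3 -m jog '-.01 0 0 0 0 0;-.016 0 0 0 0 0;-.016 0 0 0 0 0'; python3 -c "
from h import *
rows([(pan(9,108,105),YW)])"
```

```text
time_s: 4.42
ee_pos: [550.0, 217.5, 108.3]
ee_rot: [-179.9, -1.2, 14.5]
force: [12.1, 2.1, 5.5]
gripper_width: 0.4
time_s: 4.67
ee_pos: [548.8, 217.3, 110.2]
ee_rot: [-179.9, -2.2, 14.5]
force: [15.3, 4.3, 0.1]
gripper_width: 0.9
t 4.67 loc [  6.8 106.5 110.2] w 0.9 F [15.3  4.3  0.1]
0.0041 -0.0029 0.0105 -0.0015 -0.0244 0.0037 rows>=0.3
```

```bash
python3 -m jog '.06 0 0 0 .025 0;.06 0 -.1 0 .025 0;.06 0 -.18 0 .025 0;.06 0 -.18 0 .025 0;.06 0 -.18 0 .025 0;.06 0 -.18 0 .025 0' -.03 10; python3 -c "
from h import *
rows([(pan(0,-115,130),YW),(pan(0,-115,56),YW)])
cv2.imwrite('pics/s2.png',cv2.resize(grab_frame('side')[180:300,120:280],None,fx=4,fy=4,interpolation=3)[:,:,::-1])"
```

```text
time_s: 5.17
ee_pos: [572.8, 223.3, 200.1]
ee_rot: [-179.9, -4.2, 14.5]
force: [-0.3, 0.2, -0.7]
gripper_width: 37.6
t 5.17 loc [ 31.6 106.4 200.1] w 37.6 F [-0.3  0.2 -0.7]
-0.0759 0.4426 0.134 -0.0014 -0.047 0.0037 rows>=5.6
-0.0868 0.4429 0.2816 -0.0014 -0.047 0.0037 rows>=6.4
```

View pics/s2.png

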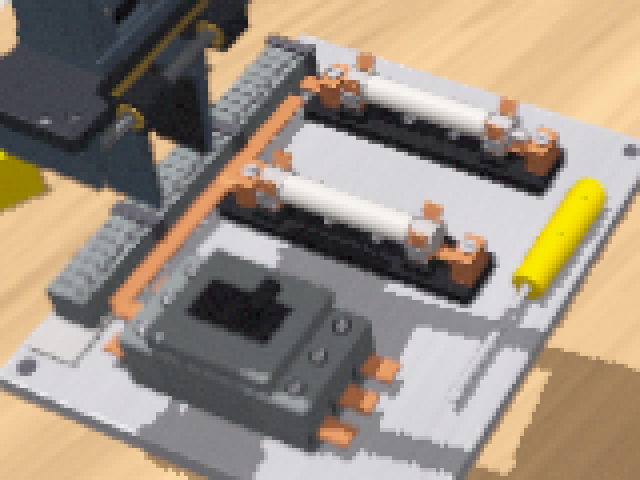

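The toggle tip is now at crop (268,288), leaning to the near edge. I'll check that against the prediction while heading to the fuse.

```bash
python3 -m jog '0 .44 -.01 0 -.047 .0;-.03 .44 0 0 -.047 .0;-.076 .443 .05 0 -.047 .0;-.076 .443 .13 0 -.047 .0;-.076 .443 .13 0 -.047 .0;-.076 .443 .13 0 -.047 .0;-.076 .443 .13 0 -.047 .0;-.076 .443 .13 0 -.047 .0;-.076 .443 .13 0 -.047 .0' -.03 10; python3 -c "
from h import *
print((proj('side',[pan(50*np.sin(a),108,60+50*np.cos(a)) for a in(-.5,-.35,0)])-[120,180])*4)
rows([(pan(0,-115,56),YW)])
cv2.imwrite('pics/s3.png',np.hstack([cv2.resize(grab_frame('side')[150:290,150:290],None,fx=2.8,fy=2.8,interpolation=3),cv2.resize(grab_frame('top')[90:230,190:330],None,fx=2.8,fy=2.8,interpolation=3)])[:,:,::-1])"
```

```text
time_s: 5.97
ee_pos: [595.0, 0.9, 129.8]
ee_rot: [-179.8, 0.3, 14.5]
force: [0.4, 0.0, -0.8]
gripper_width: 44.1
[[267.58506043 290.61277561]
 [256.42234085 283.22584811]
 [229.82656124 270.19589232]]
t 5.97 loc [  -1.4 -114.7  129.8] w 44.1 F [ 0.4  0.  -0.8]
0.0036 0.0011 0.1477 -0.002 0.0029 0.0035 rows>=1.8
```

View pics/s3.png

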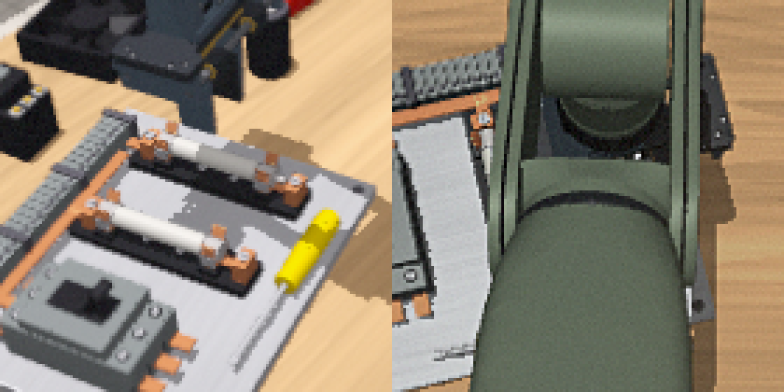

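The toggle matches the fully-off prediction (267,290), and the fingers straddle the right-hand fuse at (195,110) and (230,90). I'll descend.

```bash
python3 -m jog '.004 .001 .06 0 0 .0035;.004 .001 .1 0 0 .0035;.004 .001 .13 0 0 .0035;.004 .001 .145 0 0 .0035;.004 .001 .145 0 0 .0035;.004 .001 .145 0 0 .0035' -.03 10;  python3 -c "
from h import *
rows([(pan(0,-115,56),YW)])"
```

```text
time_s: 6.57
ee_pos: [598.3, 2.6, 59.3]
ee_rot: [-179.9, 0.0, 14.4]
force: [0.7, 0.4, 0.3]
gripper_width: 44.2
t 6.57 loc [   2.1 -113.8   59.3] w 44.2 F [0.7 0.4 0.3]
-0.0042 0.0024 0.0065 -0.0013 0.0005 0.0018 rows>=0.1
```

```bash
python3 -m jog '-.004 .002 .01 0 0 .002;-.004 .002 .01 0 0 .002;-.004 .002 .01 0 0 .002' -.03 10;python3 -m jog '0 0 0 0 0 0;0 0 0 0 0 0;0 0 0 0 0 0;0 0 0 0 0 0;0 0 0 0 0 0' -1 8;  python3 -c "
from h import *
rows([(pan(0,-115,56),YW)])"
```

```text
time_s: 6.82
ee_pos: [596.8, 1.2, 54.9]
ee_rot: [-179.9, -0.0, 14.2]
force: [0.0, 0.5, -0.2]
gripper_width: 44.2
time_s: 7.23
ee_pos: [596.8, 1.1, 55.1]
ee_rot: [-179.9, -0.0, 14.2]
force: [1.1, -0.0, 0.7]
gripper_width: 19.6
t 7.23 loc [   0.4 -114.9   55.1] w 19.6 F [ 1.1 -0.   0.7]
-0.0008 0.0003 -0.0018 -0.0011 -0.0003 -0.0003 rows>=0.0
```

```bash
python3 -m jog '0 0 0 0 0 0;0 0 0 0 0 0;0 0 0 0 0 0;0 .003 -.001 0 0 0;0 .006 -.002 0 0 0;0 .009 -.003 0 0 0;0 .012 -.004 0 0 0;0 .012 -.004 0 0 0' -1 45;  python3 -c "
from h import *
rows([])"
```

```text
time_s: 7.9
ee_pos: [597.1, -1.2, 55.9]
ee_rot: [-179.5, 0.1, 14.0]
force: [-0.6, 13.5, -4.1]
gripper_width: 18.9
t 7.9 loc [ 1.000e-01 -1.172e+02  5.590e+01] w 18.9 F [-0.6 13.5 -4.1]
```

```bash
python3 -m jog '0 .009 -.003 0 0 0;0 .012 -.004 0 0 0;0 .015 -.006 0 0 0;0 .018 -.008 0 0 0;0 .02 -.010 0 0 0;0 .02 -.010 0 0 0' ;  python3 -c "
from h import *
rows([])"
```

```text
time_s: 8.4
ee_pos: [597.1, -4.6, 57.7]
ee_rot: [-178.8, 0.3, 13.8]
force: [0.4, 20.8, -13.4]
gripper_width: 19.2
t 8.4 loc [  -0.7 -120.5   57.7] w 19.2 F [  0.4  20.8 -13.4]
```

```bash
python3 -m jog '0 .0135 -.009 0 0 0;0 .0135 -.012 0 0 0;0 .0135 -.016 0 0 0;0 .0135 -.020 0 0 0;0 .0135 -.022 0 0 0' ;  python3 -c "
from h import *
rows([])"
```

```text
time_s: 8.82
ee_pos: [594.3, -5.1, 65.0]
ee_rot: [-178.0, 0.8, 13.7]
force: [-3.5, 19.8, -9.7]
gripper_width: 19.1
t 8.82 loc [  -3.6 -120.3   65. ] w 19.1 F [-3.5 19.8 -9.7]
```

```bash
python3 -m jog '.004 .0125 -.012 0 0 0;.004 .0125 -.018 0 0 0;.004 .0125 -.024 0 0 0;.004 .0125 -.030 0 0 0;.004 .012 -.030 0 0 0' ;  python3 -c "
from h import *
rows([])
cv2.imwrite('pics/s4.png',cv2.resize(grab_frame('side')[150:270,160:290],None,fx=5,fy=5,interpolation=3)[:,:,::-1])"
```

```text
time_s: 9.23
ee_pos: [597.0, -9.0, 80.2]
ee_rot: [-177.8, 0.9, 13.7]
force: [-1.8, 5.2, 4.1]
gripper_width: 19.1
t 9.23 loc [  -1.9 -124.8   80.2] w 19.1 F [-1.8  5.2  4.1]
```

View pics/s4.png

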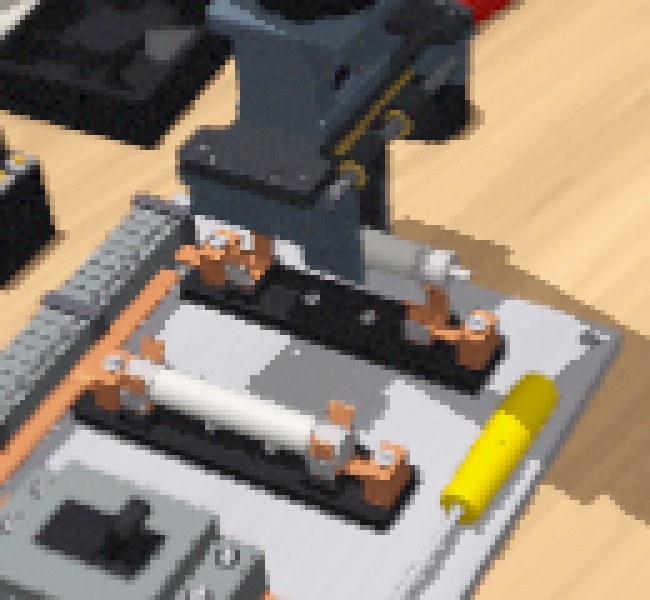

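The fuse is out to the -y side with the pin visible at (462,272). The good fuse is still seated and the toggle is still off. I'll lift and move to the bay.

```bash
python3 -m jog '.002 0 -.07 0 0 0;.002 0 -.14 0 0 0;.002 0 -.18 0 0 0;.002 0 -.18 0 0 0;.002 0 -.18 0 0 0' ;  python3 -c "
from h import *
rows([((460.3,-308.4,150),-4.46),((460.3,-308.4,50),-4.46)])"
```

```text
time_s: 9.7
ee_pos: [600.6, -12.1, 171.0]
ee_rot: [-177.9, 0.8, 13.7]
force: [0.0, 0.3, -1.4]
gripper_width: 19.1
t 9.7 loc [   0.8 -128.6  171. ] w 19.1 F [ 0.   0.3 -1.4]
-0.4125 0.5106 0.0289 -0.0218 0.0125 0.2017 rows>=7.9
-0.4097 0.518 0.2288 -0.0218 0.0125 0.2017 rows>=8.4
```

```bash
python3 -m jog '-.04 .05 0 -.005 .003 .05;-.1 .12 0 -.01 .006 .1;-.16 .2 .01 -.02 .012 .15;-.23 .28 .015 -.022 .012 .2;-.29 .36 .02 -.022 .012 .2;-.35 .44 .025 -.022 .012 .2;-.39 .49 .03 -.022 .012 .2;-.412 .51 .03 -.022 .012 .2;-.412 .51 .03 -.022 .012 .2;-.412 .51 .03 -.022 .012 .2;-.412 .51 .03 -.022 .012 .2' ;  python3 -c "
from h import *
rows([((460.3,-308.4,50),-4.46),((460.3,-308.4,26.5),-4.46)])
cv2.imwrite('pics/s5.png',cv2.resize(grab_frame('side')[90:240,250:410],None,fx=4,fy=4,interpolation=3)[:,:,::-1])"
```

```text
time_s: 10.62
ee_pos: [459.6, -307.4, 147.9]
ee_rot: [-179.9, 0.2, -4.4]
force: [-0.3, -0.0, -1.3]
gripper_width: 19.1
t 10.62 loc [-208.3 -380.3  147.9] w 19.1 F [-0.3 -0.  -1.3]
0.0022 0.0024 0.1957 -0.0012 0.0022 0.001 rows>=2.3
0.0024 0.0024 0.2427 -0.0012 0.0022 0.001 rows>=2.9
```

View pics/s5.png

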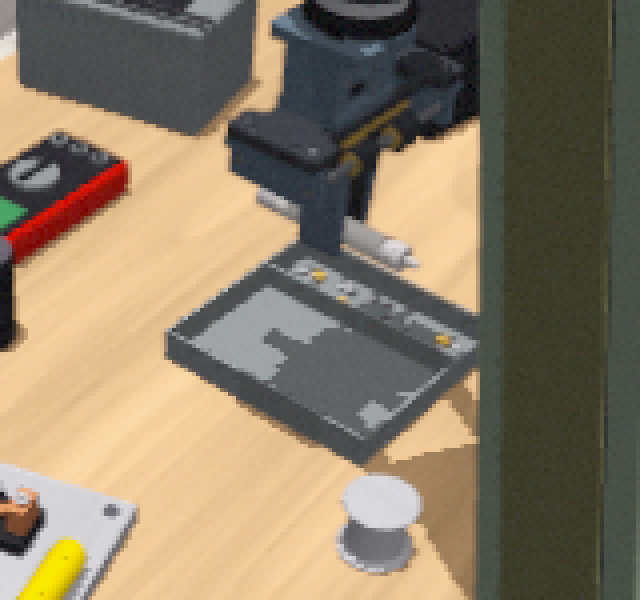

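The fuse is held level above the tray (ends at (260,198) and (412,258)). I'll descend slowly with force monitoring.

```bash
python3 -m jog '.002 .002 .06 0 0 0;.002 .002 .12 0 0 0;.002 .002 .16 0 0 0;.002 .002 .19 0 0 0;.002 .002 .205 0 0 0;.002 .002 .213 0 0 0;.002 .002 .213 0 0 0;.002 .002 .213 0 0 0' ;  python3 -c "
from h import *
rows([((460.3,-308.4,27),-4.46)])
print(proj('side',[state()['ee_pos']+R.from_euler('z',-4.4,degrees=True).apply([d,0,-8.6]) for d in (63.5,-63.5)]).round(1), (proj('side',[[459.6+d,-307.4-d*.077,139.3] for d in (63.5,-63.5)])-[250,90])*4)"
```

```text
time_s: 11.33
ee_pos: [461.7, -307.5, 42.5]
ee_rot: [-180.0, 0.1, -4.2]
force: [0.6, 0.1, -1.0]
gripper_width: 18.8
t 11.33 loc [-206.3 -381.    42.5] w 18.8 F [ 0.6  0.1 -1. ]
-0.0026 0.002 0.0309 -0.0005 0.0009 0.0026 rows>=0.4
[[312.6 165.6]
 [345.8 183.1]] [[262.61599678 189.6705404 ]
 [405.10896568 258.49920236]]
```

Prediction matches the picture, so the fuse is level and centred in the grip. Now lowering to contact.

```bash
python3 -m jog '-.002 .001 .01 0 0 0;-.002 .001 .018 0 0 0;-.002 .001 .026 0 0 0;-.002 .001 .03 0 0 0;-.002 .001 .03 0 0 0'; python3 -m jog '0 0 .002 0 0 0;0 0 .004 0 0 0;0 0 .004 0 0 0'
```

```text
time_s: 11.75
ee_pos: [460.3, -307.8, 27.0]
ee_rot: [-179.9, 0.1, -4.2]
force: [-0.3, -0.5, -0.5]
gripper_width: 19.1
time_s: 12.0
ee_pos: [460.3, -307.8, 25.3]
ee_rot: [-179.9, 0.1, -4.2]
force: [-0.6, -0.8, 1.3]
gripper_width: 19.3
```

```bash
python3 -m jog '0 0 0 0 0 0;0 0 0 0 0 0' -1 3; python3 -m jog '0 0 0 0 0 0;0 0 0 0 0 0;0 0 0 0 0 0;0 0 0 0 0 0;0 0 0 0 0 0' 0.1 5; python3 -m jog '0 0 -.03 0 0 0;0 0 -.08 0 0 0;0 0 -.15 0 0 0;0 0 -.22 0 0 0;0 0 -.3 0 0 0;0 0 -.35 0 0 0;-.2 0 -.4 0 0 0;-.3 0 -.4 0 0 0;-.3 0 -.4 0 0 0'; python3 -c "
from h import *
cv2.imwrite('pics/s6.png',np.hstack([cv2.resize(grab_frame('side')[140:280,160:400],None,fx=1.66,fy=2.8,interpolation=3),cv2.resize(grab_frame('top')[90:270,220:450],None,fx=1.7,fy=2.178,interpolation=3)[:392]])[:,:,::-1])
for n in('side','top'):print([(np.round(x['location']).tolist(),round(x['confidence'],2)) for x in tip_of('blown_fuse_center',n)], proj(n,[460.3,-307.8,13.5]).round())
print(state()['force'])"
```

```text
time_s: 12.17
ee_pos: [460.4, -308.0, 25.4]
ee_rot: [-179.9, 0.1, -4.2]
force: [-0.3, 0.2, -0.8]
gripper_width: 19.9
time_s: 12.58
ee_pos: [460.5, -308.0, 25.4]
ee_rot: [-179.9, 0.1, -4.2]
force: [-0.0, -0.0, -1.1]
gripper_width: 49.1
time_s: 13.33
ee_pos: [337.1, -298.8, 222.6]
ee_rot: [180.0, 0.1, -4.2]
force: [-0.6, -0.9, -0.9]
gripper_width: 50.4
[([258.0, 361.0], 0.76), ([332.0, 178.0], 0.51), ([390.0, 222.0], 0.51)] [[329. 179.]]
[([388.0, 207.0], 0.66), ([375.0, 302.0], 0.62), ([163.0, 283.0], 0.62)] [[388. 208.]]
[0.04360197 0.24544196 0.69630665]
```

View pics/s6.png

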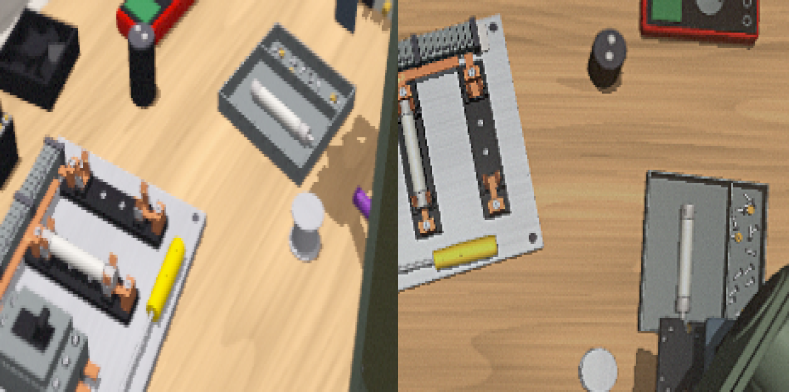

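```bash
python3 -m jog '0 0 0 0 0 0;0 0 0 0 0 0;0 0 0 0 0 0;0 0 0 0 0 0;0 0 0 0 0 0;0 0 0 0 0 0'; python3 -c "
from h import *
for n in('side','top'):
  grab_frame(n)
  print([(np.round(x['location'],1).tolist(),round(x['confidence'],2)) for q in('blown_fuse_center','good_fuse_center') for x in tip_of(q,n)])
print(job_done())"
```

```text
time_s: 14.03
ee_pos: [338.0, -299.2, 222.3]
ee_rot: [-180.0, 0.0, -4.3]
force: [-0.8, 0.8, 0.2]
gripper_width: 50.4
[([330.4, 175.9], 0.65), ([256.8, 359.0], 0.59), ([390.8, 220.6], 0.39), ([206.1, 230.3], 0.73)]
[([387.3, 207.2], 0.88), ([163.3, 285.0], 0.68), ([372.8, 302.0], 0.62), ([226.2, 159.7], 0.63)]
the job is handed in; nothing more can be done
None
```

I threw the switch to off with the fuse still seated, then rolled the blown fuse out of block a over its -y jaws. I laid it in the tray's wide bay and handed the job in at about 14 s. No verdict was reported.

**Identifying the fuse:** The blown fuse was in block a, where its pin showed between the ferrule and the near lug. Block b showed only copper there, and the two purple fuses were ruled out.

**Last checks:**
- **Switch:** before I gripped the fuse, its tip was within a few pixels of where a fully off toggle should appear. Later pictures still show it off.
- **Blown fuse:** it lies flat near the bay centre, at top-view pixel (387,207) against an expected (388,208), and had not rolled about 0.7 s later.
- **Good fuse:** still seated, within about 3 px of where it started.
- **Robot:** clear of everything.

**Disagreements and limits:**
- **Side camera:** it read 1 to 2 px off the fitted panel, about 6 to 9 mm in height at the panel corners. I therefore relied on the gripping contact for the final alignment.
- **Jaw lean:** I could not measure it directly. I judged the roll-out by tool path and force: about 5.5 mm sideways, with a peak near 25 N.
- **Laying down:** the fingertips reached the tray floor before the fuse did, so I released it about 3 mm above the floor.

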